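Ease a sagging bolt over its bent keeper and hold the pen gate ajar

TASK

It is feeding time at the guinea-pig pen on the table. Unbolt its gate: lift the sagging barrel bolt so that it clears the keeper's bent-up lip and draw it right back while it is lifted, without forcing it against the lip. Then swing the gate outward about a hand's breadth (roughly 9 cm at its free edge), not much wider, and finish while still holding it there with the gripper, because its spring shuts it when it is let go; leave the glass, the dish and the book on the table undisturbed.

Things in the scene. Friction and masses are not known exactly. Their poses are not given: they have to be found in the camera images.
- pen: Open-topped guinea-pig pen of oak posts and black upright wires, 380 x 500 mm, 235 mm high, fixed. Origin: on the table at the foot of the gate's hinge line, in the pen's front plane. x points level into the pen (the gate opens to -x), y along the front from hinge to latch post, z up. The gate fills y = 4 to 240 mm; the latch post with the keeper y = 246 to 286 mm.
- gate (a joint): Angle of the gate, rad: 0 shut, grows as it swings outward (anticlockwise from above), stop at 1.3. Oak frame 20 mm thick, its top 225 mm above the table, 0.65 kg, its outer face in the pen's front plane when shut. A closing spring pulls it shut: 0.3 N m at 0, 0.5 N m at 0.4 rad (2 to 3 N at the knob). While the bolt is in the keeper it opens less than 0.04 rad.
- gate_hinge (a point): Point on the gate's upright hinge line (through the pen's origin), 200 mm above the table; its axes turn with the gate.
- gate_edge (a point): Point on the outer face of the gate at its free edge, 240 mm from the hinge line, 200 mm above the table.
- bolt (a joint): How far the bolt is drawn, m: 0 to 0.003 at the start (shot), 0.040 at its stop. Bright steel bolt, a 14 mm rod 232 mm long on a black plate along the top rail of the gate's outer face; it is drawn along the gate's own -y (from latch post towards hinge) with 1 to 2 N. From 0.030 on it is out of the keeper and the gate is free.
- bolt_lift (a joint): Upward swing of the bolt about its snug rear guide (60 mm from the hinge line, 203 mm above the table), rad: about 0 (down to -0.01) sagging at rest, nose 0.03 rad below level; 0.045 fully up, stopped by the tall worn front guide; it falls back by its weight. The knob is 130 mm from the rear guide when the bolt is shot, so a lift of 6 to 7 mm at the knob is fully up.
- bolt_knob (a point): Centre of the bolt's knob: steel cylinder, 18 mm diameter, 22 mm long, its axis square off the gate on an 8 mm stem. It is 45 mm out from the gate's outer face, about 199 mm above the table, 26 mm below the gate's top, free on both sides, above and below (the guides stand out 24 mm at most). Axes: x along the knob into the gate, y along the bolt to its nose, z up.
- keeper (a point): Middle of the top edge of the keeper's bent-up lip (copper-coloured, 3 mm thick), 253 mm along y from the hinge line. It stands 6 mm into a groove worn under the bolt and stops it 5 to 6 mm drawn, unless the knob is lifted 4.5 mm or more (raise the hand 8 mm: the knob yields a little in the grip). Keep it lifted: the nose then passes over the lip and is past it when drawn 0.030.
- glass: Empty stemmed wine glass, 158 mm high, 72 mm wide, standing on a 100 mm slate coaster; origin at the centre of its foot's underside.
- dish: Terracotta feed dish, 112 mm wide, 40 mm high; origin at the centre of its underside.
- book: Closed blue hardback lying flat, 215 x 140 x 28 mm; origin at the centre of its underside.
There are look-alikes about, which are no part of the job. Of the things that look like the dish, take the one that is farthest from the robot's base at the start. Several things have the shape of the glass; the one meant has the colours described above.

How it is judged (in metres and radians):
On the way, in this order (a step that is already met when the one before it is completed fails the run):
1. the bolt is lifted (0.02 rad or more) while it is drawn past the lip (10 to 25 mm), the gate still shut (value of joint bolt_lift above 0.02 rad and value of joint bolt between 0.01 and 0.025 m and value of joint gate below 0.06 rad), for 0.05 s.
2. the bolt is drawn clear of the keeper (29 mm or more) (value of joint bolt above 0.029 m), for 0.05 s.
At the end, for the whole second after the job is handed in: The bolt is still drawn (26 mm or more) and the gate stands still between 0.27 and 0.52 rad open (about 65 to 125 mm at its free edge), held there by the gripper's fingers on the gate or its bolt (contact of 1 N or more) and by nothing else; the glass stands upright (value of joint bolt above 0.026 m and value of joint gate between 0.27 and 0.52 rad and velocity of joint gate between -0.08 and 0.08 rad/s and contact force between the fingers and gate above 1 N and contact force between gate and glass below 0.2 N and contact force between gate and dish below 0.2 N and contact force between gate and book below 0.2 N and angle between glass's own z axis and vertical below 0.1 rad); the arm keeps its last pose, push and grip.
It fails at once if the bolt is forced against the keeper's lip (over 60 N) (contact force between bolt and keeper_lip above 60 N).
It fails at once if the gate swings wide (over 0.7 rad, 165 mm) (value of joint gate above 0.7 rad).
It fails at once if the glass, the dish or the book is shifted (over 15 mm) (distance of any of glass, dish, book from where it was at the start of the episode above 0.015 m).
It also fails if it takes over 35 s, if anything falls off the work surface, if the arm or the gripper's body presses on something with over 40 N, if the wrist force passes 120 N, or if a joint passes its speed limit or range.

ROBOT

A 7-joint arm with a two-finger parallel gripper is mounted at the origin on the work surface. World frame = base frame: x ahead of the robot, y to its left, z up, the work surface at z = 0. Lengths are in mm, angles in rad, forces in N, time in s.
With the tool pointing down it reaches from about 400 to 875 mm from the base axis. Payload 19.3 kg.
Tool frame: the origin (TCP) lies at the very end of the fingers, on their centre line; the grasp point (between the pads) lies 19 mm behind it (grip_point_offset is the z of the grasp point in the tool frame, in mm); z points along the fingers, y is the line along which they close (so a half turn about z gives the same grasp; the last joint's range is limited). The gripper opens to 85 mm and grips with 20 to 120 N. Pads are 22 mm wide; open, the fingers measure 114 mm over their backs; the gripper's body (76 mm by 85 mm) begins 54 mm behind the grasp point. The pads swing forward as they close: fully open they stand 13 mm farther back than shut.
Start: joints at [1.27, 0.521, -0.036, 1.599, 0.021, 1.021, -0.113], TCP at [142.945, -608.425, 231.291] pointing down, gripper open.
Joint ranges: [-2.91, 2.91], [-0.3, 2.13], [-1.5, 1.42], [0.17, 2.43], [-1.26, 4.41], [0.16, 1.93], [-2.52, 2.52]. Speed limits (rad/s): [1.89, 1.89, 2.39, 2.39, 3.01, 3.01, 3.01].

INTERFACE

Orientations are given as a 3x3 rotation matrix whose columns are the frame's x, y, z axes.
In Python, from workcell import movep, movel, goto_joints, open_gripper, clamp, wait, inverse_kinematics, read_state, camera, PlanningError, finish_job, grip_point_offset gives the robot as it stands. Calls block until the motion is done:
- movep(position, orientation): joint-space move of the TCP to a pose.
- movel(position, frame=None, max_speed=150, guard=None): straight line of the TCP; frame=None keeps the orientation; max_speed is the mean speed in mm/s. With guard (N) it stops when the force on the tool has changed by that much, and returns True; else False.
- goto_joints(angles): joint-space move.
- open_gripper() and clamp(): open the fingers fully, or close them until they stop; the grip force is fixed at half the most.
- wait(seconds).
- inverse_kinematics(position, orientation): joint angles nearest the present ones, or None.
- read_state(): the state.
- camera(name): name is "side" or "top" or "wrist"; returns a dict with "image" (384x512x3 uint8, blue, green, red), "range_z" (384x512 float32, mm along the optical axis (not along the pixel's ray), 0 where there is no reading), "fx", "fy", "cx", "cy" (pixels), "dist_coeffs" ([k1, k2, p1, p2, k3] as OpenCV has them; the pictures are not rectified), "cam_to_world" (4x4, takes a point from camera to world coordinates). Camera axes: x right, y up, looking along -z (the intrinsics and any distortion apply to the point x, -y, -z); pixel columns grow to the right and rows downward; lengths in mm; the calibration is good to about 2 mm. A picture is of the moment at which its call begins.
A pose or a line that the arm cannot do raises PlanningError and nothing moves.
- finish_job(): hands the job in; it is judged then, once.
The state is a dict: "time": time; "qpos": joint angles; "qvel": joint speeds; "joint_efforts": joint torques, N m; "eef_pos": TCP position; "tool_rot": TCP orientation; "ft_force": force on the tool from outside, world axes, zero at the start; "torque": the same for the moment, N m; "finger_gap": finger opening in mm; "gripper_force": force on a finger pad.
Only numpy, scipy, OpenCV 4.12 (cv2) and the standard library are available. Lean on these libraries where they do the work, as an engineer would, in place of code of your own. Each camera call takes 0.05 s, during which the arm holds its last target. There are 200 camera calls.

## Working session

There is one attempt and no reset: what is moved stays moved. The work goes in short steps, each a Python script; the robot and the scene stay as the last script left them, time stands still between calls to the robot, and variables do not carry over. Pictures are saved under pics/ and viewed, at most 10 in all, crops included, and the job is handed in when it is done.

```bash
mkdir -p pics
cat > h.py <<'E'
import numpy as np, cv2, pickle
from workcell import *
def snap(n,tag):
    c=camera(n); pickle.dump(c,open(f'pics/{tag}.pkl','wb')); cv2.imwrite(f'pics/{tag}.png',c['image']); return c
def load(tag): return pickle.load(open(f'pics/{tag}.pkl','rb'))
def ray(c,u,v):
    K=np.array([[c['fx'],0,c['cx']],[0,c['fy'],c['cy']],[0,0,1.]])
    p=cv2.undistortPoints(np.array([[[u,v]]],float),K,np.array(c['dist_coeffs'],float))[0,0]
    return np.array([p[0],-p[1],-1.])
def pt(c,u,v,r=1):
    w=c['range_z'][int(v)-r:int(v)+r+1,int(u)-r:int(u)+r+1]; w=w[w>0]
    T=np.array(c['cam_to_world']); 
    return (T@np.append(ray(c,u,v)*np.median(w),1))[:3] if w.size else None
def tri(obs):
    A=np.zeros((3,3));b=np.zeros(3)
    for c,u,v in obs:
        T=np.array(c['cam_to_world']);d=T[:3,:3]@ray(c,u,v);d/=np.linalg.norm(d);P=np.eye(3)-np.outer(d,d);A+=P;b+=P@T[:3,3]
    return np.linalg.solve(A,b)
E
python3 - <<'E'
from h import *
s=snap('side','s0');t=snap('top','t0')
cv2.imwrite('pics/both.png',cv2.resize(np.vstack([s['image'],t['image']]),(448,600))) if 0 else None
for c in (s,t): print(np.round(c['cam_to_world'],2).tolist(),c['fx'])
print(read_state()['time'],np.round(read_state()['tool_rot'],2).tolist())
E
```

```text
[[0.97, 0.12, -0.19, 325.03], [-0.23, 0.59, -0.78, -723.91], [0.02, 0.8, 0.6, 756.97], [0.0, 0.0, 0.0, 1.0]] 395.7604751070823
[[0.0, 1.0, -0.06, 470.2], [-1.0, 0.0, 0.0, 94.74], [0.0, 0.06, 1.0, 1425.37], [0.0, 0.0, 0.0, 1.0]] 467.7739149849455
0.1 [[0.97, 0.23, -0.0], [0.23, -0.97, 0.0], [-0.0, -0.0, -1.0]]
```

View pics/s0.png

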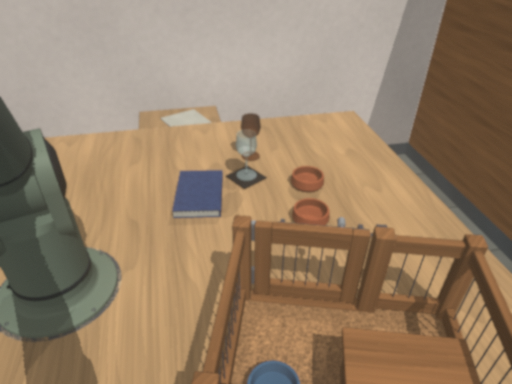

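View pics/t0.png

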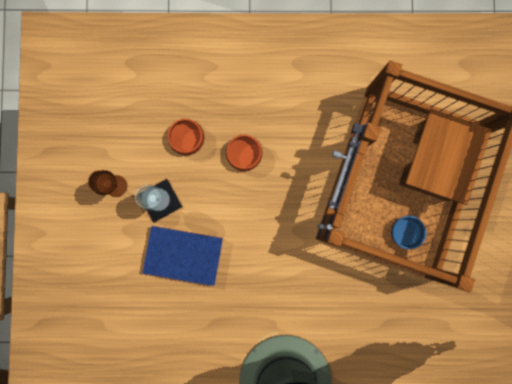

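The wanted dish is the one at top-view (185,137), farther from the base (287,370) than (243,153). The glass is the clear one on the slate coaster (153,198), not the brown one at (103,182). The gate runs from about (325,230) to (362,130), with the knob near (338,154). Next I'll take an enlarged crop.

Run:
```python
from h import *
t=load('t0');s=load('s0')
a=cv2.resize(t['image'][110:250,300:400],None,fx=4,fy=4,interpolation=cv2.INTER_CUBIC)
b=cv2.resize(s['image'][190:260,230:390],None,fx=2.4,fy=2.4,interpolation=cv2.INTER_CUBIC)
o=np.zeros((560,800,3),np.uint8);o[:,:400]=a;o[:b.shape[0],400:400+b.shape[1]]=b
c=cv2.resize(t['image'][110:230,80:280],None,fx=2,fy=2,interpolation=cv2.INTER_CUBIC);o[200:440,400:800]=c
cv2.imwrite('pics/crop1.png',o)
for u,v in [(338,154),(325,230),(360,132),(243,153),(185,137),(153,198),(183,255)]: print(u,v,pt(t,u,v))
```

```text
338 154 [ 648.21555107 -126.21284633  208.68299557]
325 230 [448.70626339 -99.97888337 148.54733284]
360 132 [ 704.60022369 -182.11712906  218.55206912]
243 153 [679.78241821 127.15577079   8.61296372]
185 137 [728.39576102 304.52971768   9.01749882]
153 198 [537.52601693 381.95173863  88.86441981]
183 255 [371.51248121 303.54375823  26.35891999]
```

View pics/crop1.png

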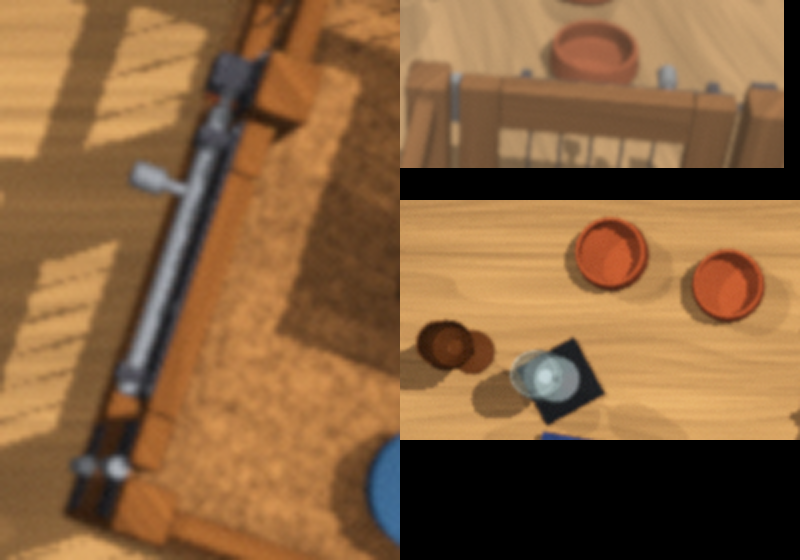

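The crop shows the knob's centre at top (337,154.2) and side (341,222). The rod runs (333,204.5)→(354.5,141) in the top view. The hinge knuckles are at (329,227) for the upper and (321,226.5) for the lower. The glass on the black coaster and the two dishes are confirmed.

Run:
```python
from h import *
t=load('t0');s=load('s0')
k=tri([(t,337,154.2),(s,341,222)]);print('knob',k)
def atz(u,v,z):
    T=np.array(t['cam_to_world']);d=T[:3,:3]@ray(t,u,v);return T[:3,3]+d*(z-T[2,3])/d[2]
a,b=atz(333.2,204.5,203),atz(354.5,141.2,200)
print('rod',a,b,np.linalg.norm(b-a))
y=(b-a)[:2];y/=np.linalg.norm(y);print('y',y)
# gate top edge direction by side/top
print('hinge',atz(329.2,227,190),atz(321.2,226.5,40))
z=np.array([0,0,-1.]);Y=np.append(y,0);Y/=np.linalg.norm(Y)
R=np.c_[np.cross(Y,z),Y,z]
for RR in (R,R@np.diag([-1,-1,1])):
  for yaw in (0,.2,.4):
    c,sn=np.cos(yaw),np.sin(yaw);Q=np.array([[c,-sn,0],[sn,c,0],[0,0,1]])@RR
    print(yaw,inverse_kinematics(k+[0,0,60],Q))
# world geometry check for wrist view
w=snap('wrist','w0');print(np.round(np.linalg.inv(np.vstack([np.c_[read_state()['tool_rot'],read_state()['eef_pos']],[0,0,0,1]]))@w['cam_to_world'],2).tolist(),w['fx'])
```

```text
knob [ 649.81813157 -125.50324992  199.79444351]
rod [ 516.1026152  -113.56888843  203.        ] [ 683.63529701 -171.60163222  200.        ] 177.3245578816558
y [ 0.94491516 -0.32731536]
hinge [ 457.31053293 -104.76424791  190.        ] [ 457.14237981 -105.39649408   40.        ]
0 [ 0.44378328  0.60524548 -0.55314906  1.44065472  0.32806157  1.18823141
 -0.48589762]
0.2 [ 0.46747969  0.61322272 -0.59407468  1.439215    0.35338688  1.19664411
 -0.30467399]
0.4 [ 0.49097211  0.62194339 -0.63531621  1.43779732  0.37915554  1.20572005
 -0.12364304]
0 [ 0.77645083  0.86054597 -1.27625074  1.42165912  0.81963577  1.44971601
  2.32063158]
0.2 [-0.51387809  0.89434365  1.2239652   1.49685403 -0.85026385  1.35093298
 -2.49826663]
0.4 [-0.51387809  0.89434365  1.2239652   1.49685403 -0.85026385  1.35093298
 -2.29826663]
[[0.0, 0.95, 0.32, 83.13], [1.0, -0.0, -0.0, 0.55], [-0.0, 0.32, -0.95, -142.26], [0.0, 0.0, 0.0, 1.0]] 319.38252932828186
```

```bash
cat >> h.py <<'E'
Y0=np.array([.94491516,-.32731536,0]);H=np.array([457.2,-105.,0])
def rot(Y,):
    z=np.array([0,0,-1.]);return np.c_[np.cross(Y,z),Y,z]
K0=np.array([649.8,-125.5,199.8])
E
python3 - <<'E'
from h import *
p=read_state()['eef_pos'];print(grip_point_offset)
movel(np.array(p)+[0,0,100],max_speed=250)
movep(K0+[0,0,75],rot(Y0))
w=snap('wrist','w1')
print(read_state()['time'],read_state()['eef_pos'],read_state()['finger_gap'])
cv2.imwrite('pics/w1b.png',cv2.resize(w['image'],(768,576)))
E
```

```text
-18.700000000000003
3.2417 [ 649.6297364 -126.5932644  274.8363454] 85.35334690682977
```

View pics/w1b.png

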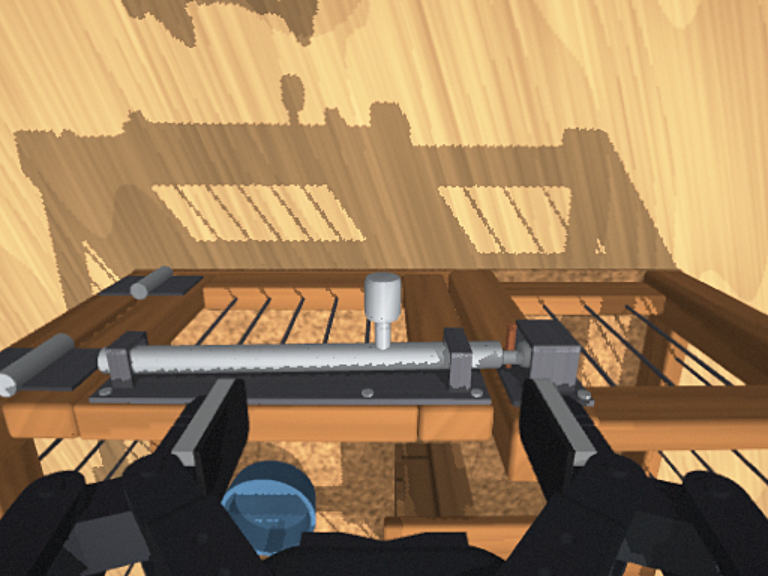

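The wrist view shows the knob at (383,298) in the enlarged picture, centred between the fingers, with the gate edge level so the yaw is right. The copper lip is at (512,335). I'll refine the knob position from the wrist view and then grasp.

Run:
```python
from h import *
t=load('t0');s=load('s0');w=load('w1')
k=tri([(t,337,154.2),(s,341,222),(w,255.3,198.5)]);k2=tri([(t,337,154.2),(w,255.3,198.5)])
print(k,k2,'depth pt knob surf',pt(w,255.3,198.5),pt(w,255,190))
a,b=pt(w,95,242,0),pt(w,285,238,0);print('rod',a,b)
p,q=pt(w,70,281,0),pt(w,270,286,0);print('rail',p,q,(q-p)/np.linalg.norm((q-p)[:2]))
```

```text
[ 650.28928304 -125.14337042  199.13698106] [ 650.03628738 -126.53839102  193.52136338] depth pt knob surf [ 651.84621511 -121.99610578  207.28279342] [ 653.63625872 -116.20855566  206.6177944 ]
rod [ 530.25825604 -114.66694772  210.02049879] [ 662.05101026 -159.69558107  204.39432504]
rail [ 509.10505086 -131.4907215   225.7208925 ] [ 642.06831899 -182.02149719  224.56929865] [ 0.93477253 -0.35524684 -0.00809606]
```

```bash
cat >> h.py <<'E'
th0=-.337
Y1=np.array([np.cos(th0),np.sin(th0),0]);K1=np.array([650.5,-125.3,198.8])
def st(m=''):
    r=read_state();print(m,'t',round(r['time'],2),'p',np.round(r['eef_pos'],1),'F',np.round(r['ft_force'],1),'gap',round(r['finger_gap'],1),'gf',np.round(r['gripper_force'],0))
E
python3 - <<'E'
from h import *
R=rot(Y1)
movel(K1+[0,0,-18.7],R,max_speed=80,guard=20);st('down')
clamp();st('clamp')
p=np.array(read_state()['eef_pos'])
print(movel(p+[0,0,8],max_speed=30,guard=40));st('lift')
print(movel(p+[0,0,8]-12*Y1,max_speed=30,guard=20));st('draw12')
w=snap('wrist','w2')
cv2.imwrite('pics/w2b.png',cv2.resize(w['image'][180:300,50:420],None,fx=2.1,fy=2.1,interpolation=cv2.INTER_CUBIC))
E
```

```text
down t 4.58 p [ 650.7 -125.3  180.6] F [0.7 0.1 0.3] gap 85.1 gf 0.0
clamp t 5.22 p [ 650.5 -125.3  180.1] F [-0.3  0.3  0.8] gap 16.0 gf 58.0
False
lift t 5.63 p [ 650.4 -125.3  187.9] F [ 1.1  1.4 -7.3] gap 16.2 gf 59.0
False
draw12 t 6.18 p [ 638.9 -121.4  188.1] F [-0.7 -0.3 -9.5] gap 15.7 gf 58.0
```

View pics/w2b.png

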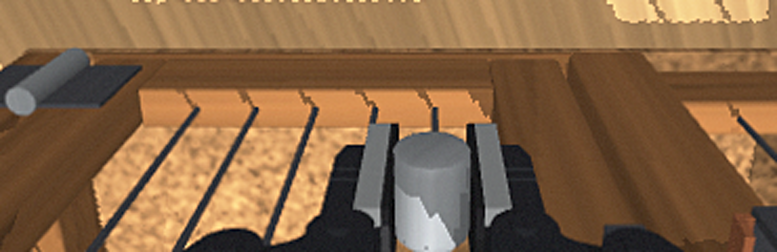

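The fingers hold the knob at crop (432,190). The bolt has been drawn 12 mm with no push from the lip, so it is past it while lifted. I'll draw it fully, then swing the gate.

Run:
```python
from h import *
p=np.array(read_state()['eef_pos'])
print(movel(p-24*Y1,max_speed=40,guard=20));st('draw36')
p=np.array(read_state()['eef_pos']);R=np.array(read_state()['tool_rot'])
def arc(phi,g):
    c,s=np.cos(phi),np.sin(phi);Q=np.array([[c,-s,0],[s,c,0],[0,0,1]])
    r=p-H;r[2]=0
    return movel(H+[0,0,p[2]]+Q@r,Q@R,max_speed=50,guard=g)
for phi in (.06,.13,.20,.27,.34,.39):
    x=arc(phi,25);st(f'{phi} {x}')
    if x: break
wait(.3);st('end')
snap('top','t3');snap('side','s3')
t=load('t3');s=load('s3')
a=cv2.resize(t['image'][100:260,280:400],None,fx=3.5,fy=3.5)
b=cv2.resize(s['image'][130:270,220:400],None,fx=2,fy=2)
o=np.zeros((560,780,3),np.uint8);o[:,:420]=a;o[:280,420:780]=b
cv2.imwrite('pics/c3.png',o)
```

```text
False
draw36 t 6.99 p [ 616.3 -113.4  188.4] F [-0.1 -0.1 -2. ] gap 15.9 gf 59.0
0.06 False t 7.33 p [ 616.7 -103.9  188.5] F [ 0.2 -3.1 -2.9] gap 16.2 gf 59.0
0.13 False t 7.71 p [616.1 -92.9 188.4] F [-0.1 -3.5 -2.5] gap 16.1 gf 59.0
0.2 False t 8.08 p [614.8 -81.8 188.4] F [-0.4 -3.1 -1.8] gap 16.2 gf 59.0
0.27 False t 8.46 p [612.9 -70.9 188.4] F [ 0.3 -2.9 -2.2] gap 15.8 gf 59.0
0.34 False t 8.83 p [610.1 -60.1 188.5] F [ 0.4 -4.1 -2.1] gap 16.0 gf 59.0
0.39 False t 9.14 p [607.7 -52.6 188.5] F [ 0.1 -4.1 -3.4] gap 15.8 gf 59.0
end t 9.44 p [607.7 -52.6 188.5] F [-0.1 -4.1 -2.4] gap 15.9 gf 59.0
```

View pics/c3.png

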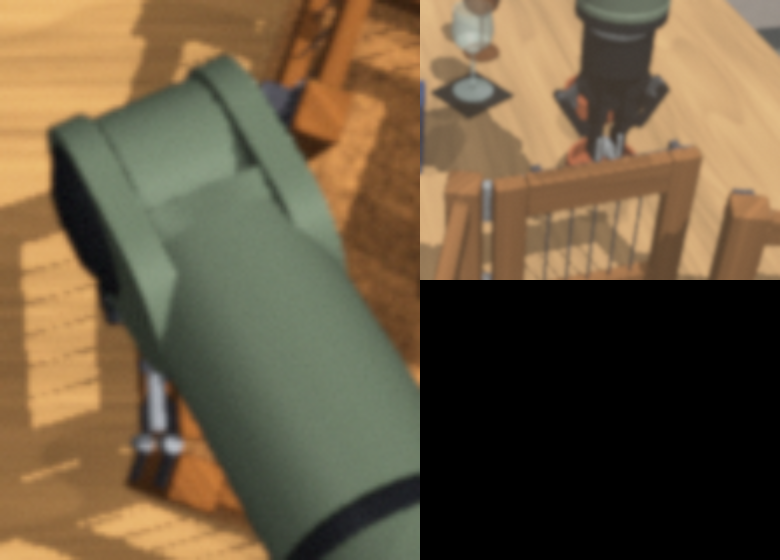

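The gate stands open in the side crop, with its top corner at about (683,153), and the fingers are still on the knob at (605,150). The glass is upright. I'll check the angle and hand in.

Run:
```python
from h import *
s=load('s3');T=np.array(s['cam_to_world'])
def at(u,v,z=225.):
    d=T[:3,:3]@ray(s,u,v);return T[:3,3]+d*(z-T[2,3])/d[2]
f=lambda x,y:at(220+(x-420)/2,130+y/2)
a,b=f(497,187),f(683,153)
print(a,b,np.arctan2(*(b-a)[1::-1])-th0, np.linalg.norm(b-a))
w=snap('wrist','w4')
cv2.imwrite('pics/w4b.png',cv2.resize(w['image'],(768,576)))
st()
```

```text
[ 467.09892981 -121.87719495  225.        ] [ 678.58508502 -108.40698844  225.        ] 0.4006071677794521 211.91470055617353
 t 9.59 p [607.7 -52.5 188.4] F [ 1.2 -4.  -2.6] gap 16.2 gf 59.0
```

View pics/w4b.png

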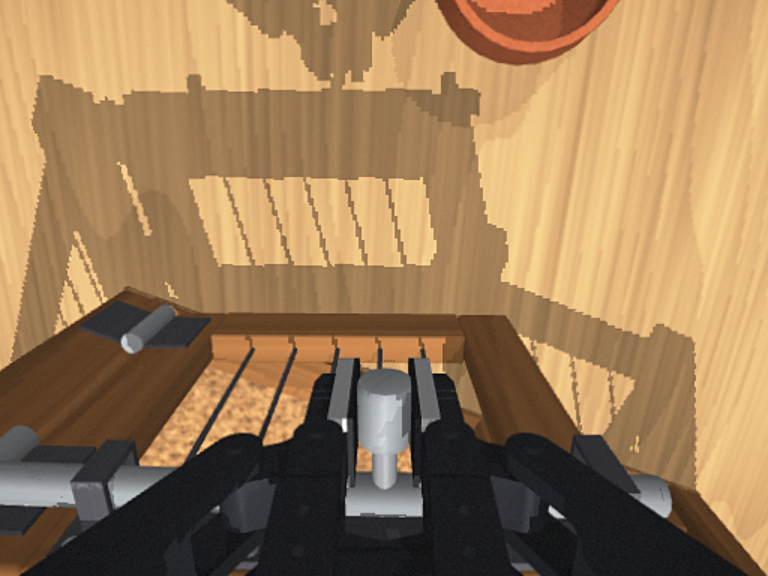

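The wrist view shows the knob firmly between the pads at (384,400), and the bolt's rear end sticking out past its guide at (40,485), so it is drawn. The gate measures 0.40 rad open and the dish is clear of it.

```bash
python3 -c "
from workcell import *
print(finish_job())"
```

```text
the job is handed in; nothing more can be done
None
```

The job is handed in: I lifted the bolt over the lip and drew it about 36 mm without forcing it, and the gripper is holding the gate about 0.40 rad open; the arm went nowhere near the glass, dish or book, though the hand-in returned no verdict.

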